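# Key a vial rotor and its locking collar onto a mixer spindle

### The arm

A 6-joint arm with a two-finger parallel gripper is mounted at the origin on a cart in front of the work surface, level with it; the furniture and walls round the work are solid. World frame = base frame: x ahead of the robot, y to its left, z up, the work surface at z = 0. Lengths are in m, angles in rad, forces in N, time in s.
With the tool pointing down it reaches from about 0.325 to 0.775 m from the base axis. Payload 5.5 kg.
Tool frame: the origin (TCP) lies between the finger pads; the fingertips stand 8 mm ahead of it and the grasp point (between the pads) lies 11 mm behind it (tcp_to_tips is the distance from the TCP to the fingertips, in m); z points along the fingers, y is the line along which they close (so a half turn about z gives the same grasp; the last joint's range is limited). The gripper opens to 88 mm and grips with 3 to 60 N. Pads are 20 mm wide; open, the fingers measure 115 mm over their backs; the gripper's body (75 mm by 178 mm) begins 61 mm behind the grasp point.
Start: joints at [1.083, 0.091, 1.231, -0, 1.82, -0.057], TCP at [0.251, 0.545, 0.231] pointing down, gripper open.
Joint ranges: [-2.87, 2.87], [-0.86, 2.18], [0.17, 2.46], [-1.51, 4.65], [0.06, 2.69], [-2.65, 2.65]. Speed limits (rad/s): [2.57, 2.57, 3.01, 3.14, 3.14, 3.14].

### API

Orientations are given as a unit quaternion [w, x, y, z].
In Python, from bench import * gives the robot as it stands. Calls block until the motion is done:
- move_to(position, orientation): joint-space move of the TCP to a pose.
- move_l(position, speed=0.15, orientation=None): straight line of the TCP; orientation=None keeps the orientation; speed is the mean speed in m/s.
- movej(angles): joint-space move.
- gripper_open() and close(): open the fingers fully, or close them until they stop; the grip force is fixed at half the most.
- hold(seconds).
- inverse_kinematics(position, orientation): joint angles nearest the present ones, or None.
- state(): the state.
- get_image(name): name is "scene" or "top" or "wrist"; returns a dict with "frame" (400x640x3 uint8, blue, green, red), "depth" (400x640 float32, m along the optical axis (not along the pixel's ray), 0 where there is no reading), "camera_matrix" (3x3 intrinsics, pixels), "k1" (the pictures are not rectified: a ray, as slopes to the right and down, at radius r is drawn at 1 + k1 r^2 times it, then the intrinsics apply), "view" (4x4, takes a point from world to camera coordinates). Camera axes: x right, y up, looking along -z (the intrinsics and any distortion apply to the point x, -y, -z); pixel columns grow to the right and rows downward; lengths in m; the calibration is good to about 2 mm. A picture is of the moment at which its call begins.
A pose or a line that the arm cannot do raises IKError and nothing moves.
- job_done(): hands the job in; it is judged then, once.
The state is a dict: "time": time; "joint_pos": joint angles; "dq": joint speeds; "joint_torque": joint torques, N m; "ee_pos": TCP position; "ee_rot": TCP orientation; "ft_force": force on the tool from outside, world axes, zero at the start; "moment": the same for the moment, N m; "finger_gap": finger opening in m; "finger_force": force on a finger pad.
Only numpy, scipy, OpenCV 4.12 (cv2) and the standard library are available. Lean on these libraries where they do the work, as an engineer would, in place of code of your own. Each camera call takes 0.05 s, during which the arm holds its last target. There are 200 camera calls.

### The job

The two-cup vial rotor is sitting too high on the mixer's spindle because its keyways are not over the spindle's keys: push it round, without lifting it, until it drops fully home onto the seat. Then take the locking collar from the bench, turn it so that its keyways match the keys, and drop it over the spindle so that it lies flat on the rotor hub. Leave the vial, timer, strip plate and reagent trough where they are.

Things in the scene. Friction and masses are not known exactly. Their poses are not given: they have to be found in the camera images.
- drive: Mixer drive, fixed: grey housing 130 (x) x 96 (y) mm, top 40 mm above the bench, black knob (radius 8, 10 mm long) on its -y side. Origin on the bench on the axis of the spindle, which stands in mid-housing and does not turn.
- seat (a point): Centre of the flat grey seat disc (48 mm diameter) at the foot of the spindle, 46 mm above the bench; the rotor's hub must rest on it.
- spindle_top (a point): Top of the steel spindle, 97 mm above the bench: round, 14 mm diameter, the last 5 mm tapered to 8 mm. From the seat up to 74 mm above the bench it carries two opposite key ribs, 6 mm wide, reaching 12.7 mm from the axis along the drive's +x and -x (the housing's long direction); above that it is plain.
- rotor_center (a point): Vial rotor, bare aluminium, about 0.25 kg, loose on the spindle. Point on its bore axis, 9 mm above its underside. Hub 50 (x) x 44 (y) x 18 mm high; bore 16 mm with two opposite keyways 9 mm wide, out to 14.5 mm from the axis, along its x. Two arms (20 wide, 10 high) run along +x and -x to two cups. A half turn makes no difference. Home, this point is 55 mm above the bench.
- cup_a (a point): Centre (half-way up) of the rotor's empty +x cup: 32 mm outer diameter, 30 mm high from the rotor's underside, axis 65 mm from the bore. At the start the rotor rests on the keys (underside and cup foot 74 mm above the bench) with its arms 35 to 90 degrees off the drive's x, either way. Near alignment (about 5 degrees) it falls 28 mm onto the seat by itself; if it binds, ease off the side push.
- cup_b (a point): Centre of the rotor's other, equal cup, on its -x arm.
- collar_center (a point): Locking collar, bare steel block, about 0.1 kg, flat on the bench: 50 (x) x 34 (y) x 20 mm high; point at its centre. Vertical 16 mm bore, two opposite keyways 9 mm wide, out to 14.5 mm from the axis, along its x (long) axis. Same either way up and after a half turn. Grip across the 34 mm flats (its y). Home on the hub its centre is 74 mm above the bench; with keyways off the keys it stops 10 mm higher.
- vial: Bystander: standing reagent vial with white cap, 28 mm diameter, 54 mm high; origin at its foot.
- bench_timer: Bystander: small timer, 60 x 62 x 28 mm; origin at the centre of its underside.
- strip_plate: Bystander: red-framed microplate, 85 x 128 x 15 mm; origin at the centre of its underside.
- reagent_trough: Bystander: white trough with green reagent, 46 x 92 x 24 mm; origin at the centre of its underside.
Things that resemble listed ones, but are neither listed nor needed, are in the scene too. Leave any brown look-alike of the part that bears collar_center alone.

How it is judged:
By the outcome, as a careful person would: the job done as asked, in the order asked, and still so for the second after the job is handed in, with the robot touching nothing.
It also fails if it takes over 56 s, if anything falls off the work surface, if the arm or the gripper's body presses on something with over 40 N, if the wrist force passes 120 N, or if a joint passes its speed limit or range.

## Working session

There is one attempt and no reset: what is moved stays moved. The work goes in short steps, each a Python script; the robot and the scene stay as the last script left them, time stands still between calls to the robot, and variables do not carry over. Pictures are saved under pics/ and viewed, at most 10 in all, crops included, and the job is handed in when it is done.

```bash
ls; mkdir -p pics; python3 - <<'E'
from bench import *
import cv2,numpy as np,pickle
for n in ("top","scene"):
    d=get_image(n); cv2.imwrite(f"pics/{n}0.png",d["frame"]); pickle.dump(d,open(f"{n}0.pkl","wb"))
    print(n,d["camera_matrix"].tolist(),d["k1"],np.round(d["view"],3).tolist(),(d["depth"]>0).mean())
s=state();print(s["time"],s["ee_pos"],s["ee_rot"],s["finger_gap"])
E
```

```text
pics
top [[475.0779177026594, 0.0, 314.52498138006194], [0.0, 475.0779177026594, 201.59945024609416], [0.0, 0.0, 1.0]] 0.0361092375909399 [[0.021, -1.0, -0.006, -0.074], [0.983, 0.02, 0.18, -0.587], [-0.18, -0.01, 0.984, -1.451], [0.0, 0.0, 0.0, 1.0]] 0.996109375
scene [[368.4035836037501, 0.0, 319.4956303825227], [0.0, 368.4035836037501, 195.94947703162063], [0.0, 0.0, 1.0]] -0.06331474879935485 [[0.833, -0.554, 0.008, -0.508], [0.35, 0.538, 0.767, -0.239], [-0.429, -0.635, 0.642, -0.727], [0.0, 0.0, 0.0, 1.0]] 0.996078125
0.1 [0.2504393  0.54496734 0.22960015] [-2.41238319e-04  2.13744456e-01  9.76889213e-01 -8.45992352e-04] 0.08782910837836479
```

View pics/top0.png

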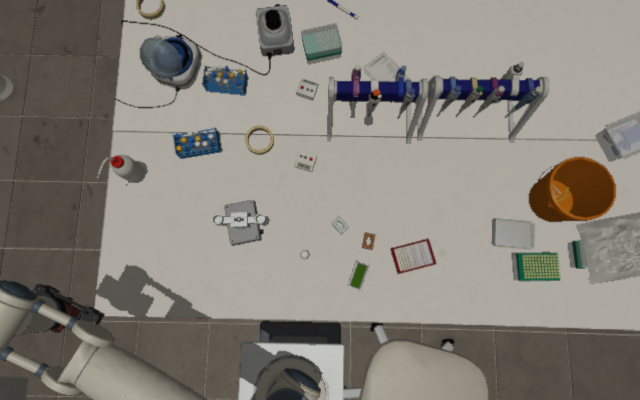

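View pics/scene0.png

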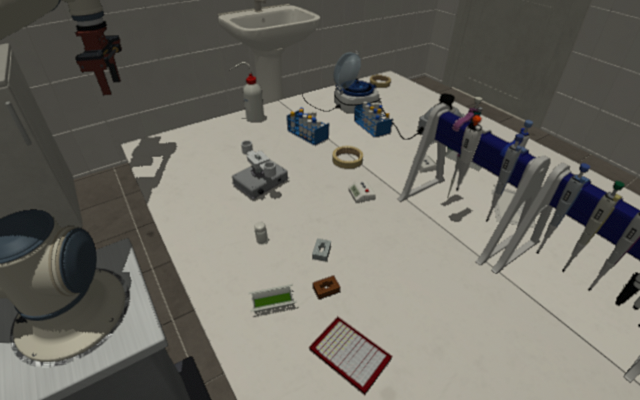

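The top view shows the drive at (242,222) with the rotor cups at (220,219) and (262,219). The steel collar is at (341,225), the brown look-alike at (369,241), the vial at (305,254), the trough at (359,275) and the plate at (413,256).

```bash
cat > h.py <<'E'
import numpy as np,cv2,pickle
def ray(d,u,v):
    K=d["camera_matrix"];x=(u-K[0,2])/K[0,0];y=(v-K[1,2])/K[1,1]
    a,b=x,y
    for _ in range(20):
        s=1+d["k1"]*(a*a+b*b);a,b=x/s,y/s
    R=d["view"][:3,:3];t=d["view"][:3,3]
    return -R.T@t, R.T@np.array([a,-b,-1.])
def plane(d,u,v,z):
    o,r=ray(d,u,v);return o+r*(z-o[2])/r[2]
def cloud(d,x0,y0,x1,y1):
    vs,us=np.mgrid[y0:y1,x0:x1]
    P=[];
    for u,v in zip(us.ravel(),vs.ravel()):
        o,r=ray(d,u,v);P.append(o+r*d["depth"][v,u])
    return np.array(P).reshape(y1-y0,x1-x0,3)
def proj(d,p):
    c=d["view"]@np.append(p,1);a,b=c[0]/-c[2],-c[1]/-c[2];s=1+d["k1"]*(a*a+b*b);K=d["camera_matrix"]
    return K[0,0]*a*s+K[0,2],K[1,1]*b*s+K[1,2]
E
python3 - <<'E'
from h import *
d=pickle.load(open("top0.pkl","rb"));f=d["frame"]
a=cv2.resize(f[190:255,205:280],None,fx=7,fy=7,interpolation=cv2.INTER_CUBIC)
b=cv2.resize(f[208:255,325:385],None,fx=4,fy=4,interpolation=cv2.INTER_CUBIC)
c=np.zeros((max(a.shape[0],b.shape[0]),a.shape[1]+b.shape[1],3),np.uint8)
c[:a.shape[0],:a.shape[1]]=a;c[:b.shape[0],a.shape[1]:]=b
cv2.imwrite("pics/crop1.png",c)
P=cloud(d,205,190,280,255);z=P[...,2]
for lo,hi in((.03,.05),(.05,.07),(.07,.092),(.092,.099),(.099,.12)):
    m=(z>lo)&(z<hi);q=P[m]
    if len(q):
        r=cv2.minAreaRect(q[:,:2].astype(np.float32));print(lo,hi,len(q),q.mean(0).round(4),np.round(r[0],4),np.round(r[1],4),r[2])
for nm,(x0,y0,x1,y1) in dict(collar=(328,212,355,238),brown=(358,230,380,252),vial=(296,245,315,262),trough=(345,255,372,295)).items():
    P=cloud(d,x0,y0,x1,y1);q=P[P[...,2]>.01];r=cv2.minAreaRect(q[:,:2].astype(np.float32));print(nm,len(q),q.mean(0).round(4),np.round(r[0],4),np.round(r[1],4),r[2])
E
```

```text
0.03 0.05 872 [0.5184 0.1664 0.0398] [0.5233 0.1652] [0.1296 0.1042] 12.314773559570312
0.05 0.07 7 [0.5125 0.1839 0.055 ] [0.5185 0.1963] [0.0797 0.0642] 41.29491424560547
0.07 0.092 347 [0.5231 0.1667 0.0842] [0.5225 0.1679] [0.1583 0.0447] 89.55680847167969
0.092 0.099 131 [0.5212 0.1728 0.0946] [0.5221 0.1677] [0.0438 0.1585] 1.150488018989563
0.099 0.12 70 [0.5225 0.1737 0.1033] [0.5223 0.1696] [0.1598 0.0399] 88.29790496826172
collar 145 [ 0.5177 -0.1415  0.0516] [ 0.4365 -0.1023] [0.0556 0.2375] 64.40855407714844
brown 147 [ 0.4707 -0.2337  0.0302] [ 0.3972 -0.1743] [0.0511 0.2479] 50.71435546875
vial 68 [ 0.4224 -0.0334  0.0487] [ 0.4229 -0.033 ] [0.0246 0.0277] 9.767857551574707
trough 284 [ 0.3617 -0.2021  0.0445] [ 0.3431 -0.1716] [0.0938 0.1744] 43.321876525878906
```

View pics/crop1.png

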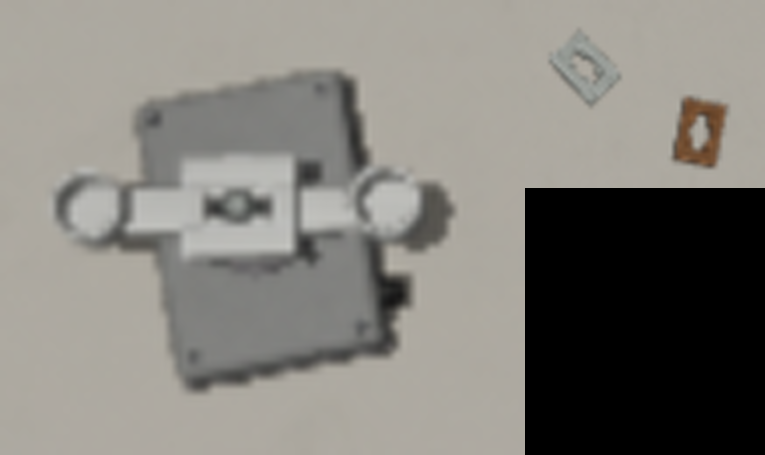

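The crop shows the housing's long axis yawed about +12° from world x, with the knob on the -y side as expected. The rotor arms lie along world y (about 90°), so the shorter way home is a turn of about -78°. I'll look from above with the wrist camera next.

```bash
cat >> h.py <<'E'
def quat(a):  # tool down, closing axis (tool y) at world angle a [deg]
    p=np.radians((a+90)/2);return [0,float(np.cos(p)),float(np.sin(p)),0]
E
python3 - <<'E'
from bench import *
from h import *
move_to([.5225,.1675,.27],quat(125))
d=get_image("wrist");pickle.dump(d,open("w1.pkl","wb"));cv2.imwrite("pics/w1.png",d["frame"])
s=state();print(s["time"],s["ee_pos"],s["ee_rot"],s["joint_pos"],proj(d,np.array([.5225,.1675,.097])),(d["depth"]>0).mean())
E
```

```text
1.8583 [0.52226957 0.16822652 0.26986344] [-1.02936293e-04 -3.01071709e-01  9.53601492e-01  1.03705017e-04] [ 2.49485930e-01 -3.54970862e-02  1.28997107e+00  2.05710348e-04
  1.88733588e+00 -1.93287901e+00] (np.float64(316.97844859875016), np.float64(183.765413249039)) 0.99617578125
```

View pics/w1.png

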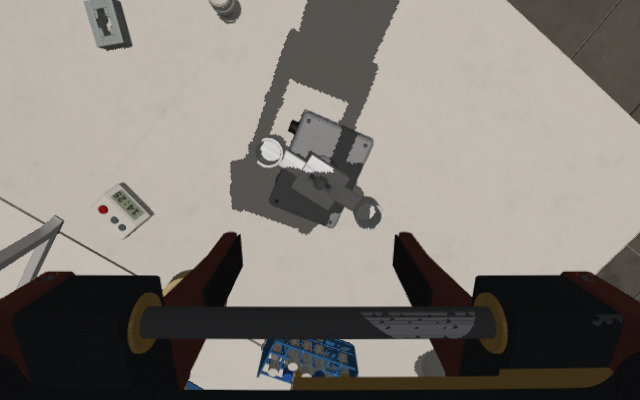

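The wrist view shows the rotor cups at (269,152) and (368,213), the spindle near (318,183), the knob at (294,127) and the collar at (107,22). I'll measure from the depth cloud.

```bash
python3 - <<'E'
from h import *
d=pickle.load(open("w1.pkl","rb"))
P=cloud(d,240,95,400,240);z=P[...,2]
def fit(q,n):
    h=q[:,:2].astype(np.float32);r=cv2.minAreaRect(h);print(n,len(q),np.median(q[:,2]).round(4),np.round(r[0],4),np.round(r[1],4),round(r[2],2))
m=(z>.036)&(z<.043);fit(P[m],"housing")
m=(z>.089)&(z<.0945);fit(P[m],"hubtop")
for s in (1,-1):
    m=(z>.1015)&(z<.1075)&(s*(P[...,1]-.168)>.03);q=P[m];fit(q,"cup");print(cv2.minEnclosingCircle(q[:,:2].astype(np.float32)))
m=(np.hypot(P[...,0]-.5225,P[...,1]-.168)<.007)&(z>.094)&(z<.101);fit(P[m],"spindle");print(P[m].mean(0))
o,_=ray(d,320,200);print("cam",o)
P=cloud(d,80,0,140,60);m=(P[...,2]>.015)&(P[...,2]<.025);fit(P[m],"collar top")
E
```

```text
housing 4751 0.0408 [0.5204 0.1701] [0.1282 0.0956] 12.02
hubtop 1663 0.0928 [0.5201 0.1703] [0.044  0.1555] 2.06
cup 246 0.1046 [0.5177 0.2348] [0.031  0.0311] 49.55
((0.5179799199104309, 0.23470911383628845), 0.016178853809833527)
cup 263 0.1048 [0.523  0.1052] [0.0303 0.0307] 78.99
((0.5227790474891663, 0.1055956780910492), 0.015825772657990456)
spindle 77 0.0974 [0.521  0.1693] [0.01   0.0106] 88.9
[0.52075863 0.16899826 0.09696003]
cam [0.4580648  0.12218549 0.42505511]
collar top 1224 0.0205 [ 0.5212 -0.1419] [0.0498 0.036 ] 43.27
```

```bash
cat >> h.py <<'E'
AX=np.array([.5208,.1693])
def hubz(d):
    u,v=map(int,proj(d,np.array([*AX,.08])));P=cloud(d,max(u-60,0),max(v-50,0),u+60,v+50)
    r=np.hypot(P[...,0]-AX[0],P[...,1]-AX[1]);m=(r>.013)&(r<.022)&(P[...,2]<.12);return np.median(P[m][:,2])
E
python3 - <<'E'
from bench import *
from h import *
move_to([*AX,.16],quat(128))
move_l([*AX,.096],.1)
s=state();print(s["time"],s["ee_pos"],s["ft_force"],s["moment"])
q=np.array(s["joint_pos"])
def rot(a):
    q2=np.array(inverse_kinematics([*AX,.096],quat(a)));movej(q2);s=state()
    print(a,round(s["time"],2),np.round(s["ft_force"],1),np.round(s["moment"],2),np.round(s["ee_pos"],4),s["joint_pos"][5].round(3))
for a in range(122,42,-5): rot(a)
d=get_image("wrist");print(hubz(d));cv2.imwrite("pics/w2.png",d["frame"])
E
```

```text
3.1667 [0.52118878 0.1693861  0.09677812] [-0.17734114  0.46495756  0.38176245] [0.0378675  0.09480847 0.06510397]
122 3.42 [-0.1  0.2 -0.1] [ 0.09  0.   -0.01] [0.5213 0.1694 0.097 ] -1.88
117 3.67 [-0.5  0.7 -0.2] [0.03 0.03 0.  ] [0.521  0.1693 0.0964] -1.794
112 3.92 [ 0.1 -0.6 -0.7] [ 0.07  0.05 -0.03] [0.5209 0.1693 0.0962] -1.707
107 4.17 [0.7 0.3 0.9] [ 0.07 -0.03  0.02] [0.5208 0.1693 0.096 ] -1.62
102 4.42 [0.9 0.3 1.7] [ 0.04  0.01 -0.01] [0.5208 0.1693 0.096 ] -1.533
97 4.67 [-0.2 -0.2 -0.6] [ 0.05 -0.05  0.  ] [0.5208 0.1693 0.096 ] -1.446
92 4.92 [ 0.1 -0.1  0.1] [0.08 0.01 0.02] [0.5208 0.1693 0.096 ] -1.359
87 5.17 [-0.3  0.6 -0.1] [0.01 0.07 0.06] [0.5208 0.1693 0.096 ] -1.271
82 5.42 [-0.4  0.1 -1. ] [ 0.   -0.    0.01] [0.5208 0.1693 0.096 ] -1.184
77 5.67 [0.2 0.6 0.3] [ 0.03 -0.02 -0.03] [0.5208 0.1693 0.096 ] -1.097
72 5.92 [-0.7  0.1 -0.5] [-0.    0.01  0.04] [0.5208 0.1693 0.096 ] -1.009
67 6.17 [ 0.2  0.4 -0.3] [ 0.01 -0.05  0.06] [0.5208 0.1693 0.096 ] -0.922
62 6.42 [-0.1  0.7  0.3] [-0.04  0.04 -0.02] [0.5208 0.1693 0.096 ] -0.835
57 6.67 [-0.2  0.   0.4] [-0.04  0.05 -0.  ] [0.5208 0.1693 0.096 ] -0.748
52 6.92 [ 0.1  0.2 -0.3] [0.02 0.01 0.07] [0.5208 0.1693 0.096 ] -0.66
47 7.17 [-0.8 -0.   0.4] [-0.02 -0.    0.02] [0.5208 0.1693 0.096 ] -0.573
0.06595285765410694
```

View pics/w2.png

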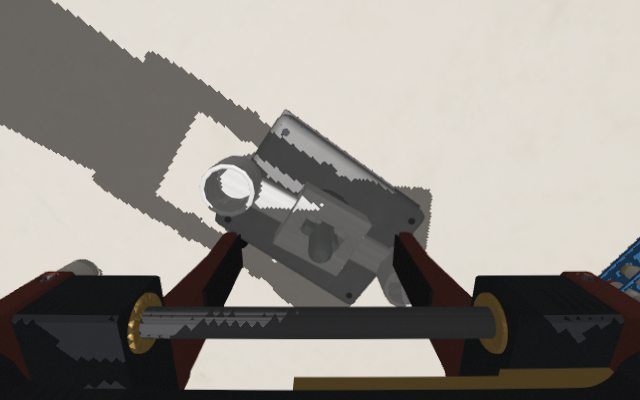

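The view shows the rotor arms (228,187)–(390,280) nearly along the housing, and the hub top reads 66 mm. It has probably dropped, so I'll raise and measure.

```bash
python3 - <<'E'
from bench import *
from h import *
move_l([*AX,.20],.2)
d=get_image("wrist");pickle.dump(d,open("w3.pkl","wb"));cv2.imwrite("pics/w3.png",d["frame"])
print(state()["time"],hubz(d))
u,v=map(int,proj(d,np.array([*AX,.06])));P=cloud(d,u-130,max(v-120,0),u+130,v+60);z=P[...,2]
r=np.hypot(P[...,0]-AX[0],P[...,1]-AX[1])
print(np.histogram(z[(r<.09)],np.arange(.03,.12,.005)))
def fit(q,n):
    if len(q)<5: return
    r=cv2.minAreaRect(q[:,:2].astype(np.float32));print(n,len(q),np.median(q[:,2]).round(4),np.round(r[0],4),np.round(r[1],4),round(r[2],2))
fit(P[(z>.061)&(z<.068)&(r<.032)],"hub")
for s in(1,-1): fit(P[(z>.0735)&(z<.079)&(r>.045)&(r<.09)&(s*(P[...,0]-AX[0])>0)],"cup")
fit(P[(z>.036)&(z<.043)],"housing")
m=(r<.009)&(z>.092)&(z<.101);fit(P[m],"spindle")
E
```

```text
7.9333 0.06493215359920435
(array([ 126, 1382, 5136,  388,  518, 1155, 1245,  992,  264,  664,   18,
         22,   68,  125,    0,    0,    0]), array([0.03 , 0.035, 0.04 , 0.045, 0.05 , 0.055, 0.06 , 0.065, 0.07 ,
       0.075, 0.08 , 0.085, 0.09 , 0.095, 0.1  , 0.105, 0.11 , 0.115]))
hub 1829 0.0649 [0.521  0.1709] [0.0501 0.0442] 15.89
cup 327 0.0766 [0.5832 0.1888] [0.0309 0.0311] 10.17
cup 348 0.0769 [0.4589 0.1529] [0.0309 0.0303] 51.85
housing 6443 0.0408 [0.5206 0.1709] [0.1288 0.0954] 12.02
spindle 181 0.0964 [0.5203 0.1707] [0.013 0.013] 65.0
```

The rotor is home: hub top 65 mm, cup tops 77 mm, yaw 16°, within the key clearance. Next is the collar.

```bash
sed -i 's/^AX=.*/AX=np.array([.5205,.1704])/' h.py; python3 - <<'E'
from bench import *
from h import *
move_to([.5212,-.1419,.2],quat(-46.7))
for _ in range(1):
    d=get_image("wrist");pickle.dump(d,open("w4.pkl","wb"))
    u,v=map(int,proj(d,np.array([.5212,-.1419,.02])));print(u,v)
    P=cloud(d,u-70,max(v-70,0),u+70,v+60);z=P[...,2];m=(z>.016)&(z<.025);q=P[m]
    r=cv2.minAreaRect(q[:,:2].astype(np.float32));print(len(q),np.median(q[:,2]),r)
    n=(z<.01)&(np.hypot(P[...,0]-r[0][0],P[...,1]-r[0][1])<.016);q=P[n];print("bore",len(q),cv2.minAreaRect(q[:,:2].astype(np.float32)))
cv2.imwrite("pics/w4.png",d["frame"]);print(state()["time"])
E
```

```text
317 181
1073 0.020871544493079597 ((0.5083376169204712, -0.16483573615550995), (0.10898968577384949, 0.04418770596385002), 58.240966796875)
bore 238 ((0.5080552101135254, -0.16605335474014282), (0.029468383640050888, 0.029250189661979675), 28.9720401763916)
9.1667
```

View pics/w4.png

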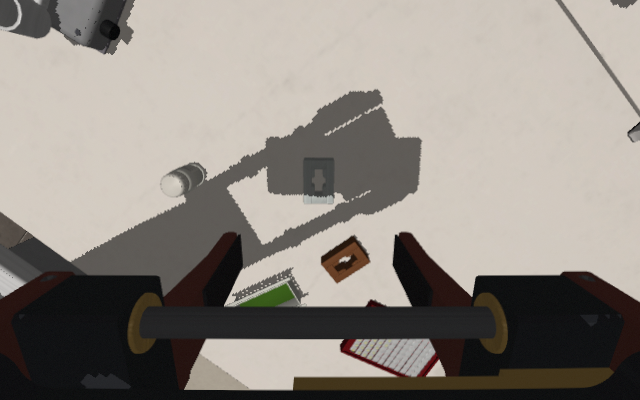

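The collar is at (319,181), with its long axis square to the finger closing line. The brown block at (345,259) contaminated the fit, so I'll limit the radius and then grasp.

```bash
python3 - <<'E'
from bench import *
from h import *
d=pickle.load(open("w4.pkl","rb"))
P=cloud(d,275,135,365,230);z=P[...,2];R=np.hypot(P[...,0]-.5212,P[...,1]+.1419)
q=P[(z>.014)&(z<.026)&(R<.036)];r=cv2.minAreaRect(q[:,:2].astype(np.float32));print(len(q),np.median(q[:,2]),r)
a=r[2] if r[1][0]>r[1][1] else r[2]-90
if abs(a-43)<5 and abs(max(r[1])-.05)<.004:
    c=r[0];g=a-90
    move_to([*c,.09],quat(g)); move_l([*c,.012],.1); close(); s=state(); print(s["time"],s["finger_gap"],s["finger_force"],s["ee_pos"],s["ft_force"])
    if .03<s["finger_gap"]<.038:
        move_l([*c,.19],.2); move_to([*AX,.19],quat(12-90))
        s=state();print(s["time"],s["finger_gap"],s["ee_pos"],s["joint_pos"])
        d=get_image("wrist");pickle.dump(d,open("w5.pkl","wb"));cv2.imwrite("pics/w5.png",d["frame"])
E
```

```text
1077 0.02087069394396368 ((0.5222824811935425, -0.1423138678073883), (0.04952152818441391, 0.03297628089785576), 42.754207611083984)
11.4917 0.03351780249951715 30.000030398368835 [ 0.52221204 -0.14224021  0.01193766] [ 0.13711807  0.78015679 -0.30945839]
13.725 0.03391624170462846 [0.52052359 0.16967407 0.18938123] [ 2.53291696e-01 -5.38779319e-02  1.45029827e+00 -5.31942289e-04
  1.74617587e+00  1.61455483e+00]
```

View pics/w5.png

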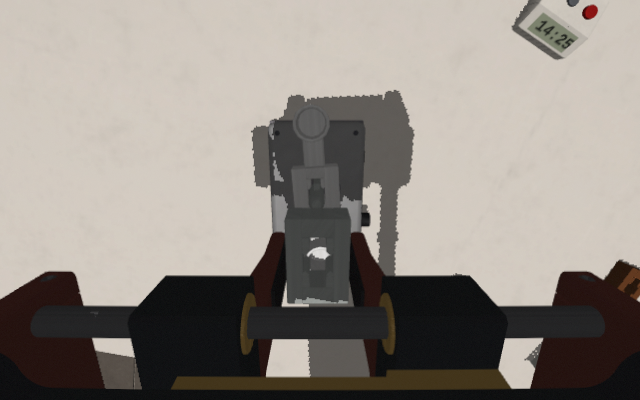

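The collar is held squarely at (318,255), bore visible, and aligned with the housing. I'll measure the collar's offset in the hand.

```bash
python3 - <<'E'
from bench import *
from h import *
d=pickle.load(open("w5.pkl","rb"));s=state()
P=cloud(d,270,190,370,310);z=P[...,2]
q=P[(z>.192)&(z<.206)&(np.hypot(P[...,0]-AX[0],P[...,1]-AX[1])<.04)]
img=np.zeros(z.shape,np.uint8)
print(len(q),np.median(q[:,2]))
t=np.radians(12);R=np.array([[np.cos(t),np.sin(t)],[-np.sin(t),np.cos(t)]])
l=(q[:,:2]-s["ee_pos"][:2])@R.T  # local: x long, y closing
print(np.percentile(l,[.5,2,50,98,99.5],axis=0).round(4))
print(cv2.minAreaRect(q[np.abs(l[:,1])<.0175][:,:2].astype(np.float32)))
b=P[(z<.17)&(np.hypot(P[...,0]-AX[0],P[...,1]-AX[1])<.5)]
# bore: see-through pixels inside collar outline, cast onto collar top plane
vs,us=np.nonzero(z<.175);vs+=190;us+=270
g=np.array([plane(d,u,v,.199)[:2] for u,v in zip(us,vs)]);gl=(g-s["ee_pos"][:2])@R.T
m=np.hypot(*gl.T)<.016;print("bore",m.sum(),gl[m].min(0),gl[m].max(0))
H=cloud(d,255,110,375,260);zz=H[...,2];h=H[(zz>.036)&(zz<.044)];hl=(h[:,:2]-AX)@R.T;print("housing wrt AX",hl.min(0),hl.max(0))
E
```

```text
5294 0.19840790544077802
[[-0.0251 -0.0251]
 [-0.024  -0.0214]
 [ 0.0056 -0.0008]
 [ 0.0245  0.0194]
 [ 0.0247  0.0231]]
((0.5202548503875732, 0.16913428902626038), (0.05083826184272766, 0.034925539046525955), 12.59791088104248)
bore 549 [-0.00387052 -0.00652536] [0.01451165 0.0065296 ]
housing wrt AX [-0.04877773 -0.04839354] [0.06412765 0.04734279]
```

```bash
python3 - <<'E'
from bench import *
from h import *
move_l([*AX,.116],.1);hold(.3);f0=np.array(state()["ft_force"]);print(f0)
for zz in (.108,.104,.100,.096,.092,.089,):
    move_l([*AX,zz],.03);s=state();f=np.array(s["ft_force"])-f0
    print(zz,round(s["time"],2),f.round(1),np.round(s["ee_pos"],4),s["finger_gap"].round(4))
    if abs(f[2])>10 or np.hypot(*f[:2])>12: break
E
```

```text
[-0.2931398   0.33846409 -0.76135247]Traceback (most recent call last):
  File "<stdin>", line 6, in <module>
AttributeError: 'float' object has no attribute 'round'
```

```bash
python3 - <<'E'
from bench import *
from h import *
f0=np.array([-.3,.3,-.7])
for zz in (.106,.103,.100,.096,.092,.089,.086,.083,.080,.0775):
    move_l([*AX,zz],.03);s=state();f=np.array(s["ft_force"])-f0
    print(zz,round(s["time"],2),f.round(1),np.round(s["ee_pos"],4),np.round(s["finger_gap"],4))
    if abs(f[2])>8 or np.hypot(*f[:2])>12: break
E
```

```text
0.106 15.63 [-0.5 -0.5 -1.1] [0.5205 0.1704 0.1059] 0.0335
0.103 15.88 [ 0.7 -0.9 -0.9] [0.5204 0.1704 0.1027] 0.0338
0.1 16.13 [ 1.  -0.5 -1.4] [0.5204 0.1704 0.0997] 0.0338
0.096 16.42 [ 0.3  0.4 -0.2] [0.5204 0.1704 0.0957] 0.0341
0.092 16.7 [ 1.   0.1 -1.4] [0.5204 0.1704 0.0917] 0.0338
0.089 16.95 [ 0.1 -0.6 -1.6] [0.5204 0.1704 0.0887] 0.0336
0.086 17.2 [ 1.1  0.7 -1.4] [0.5204 0.1704 0.0857] 0.0338
0.083 17.45 [ 0.3 -0.1 -1.3] [0.5204 0.1704 0.0827] 0.0338
0.08 17.7 [0.3 0.5 0.1] [0.5204 0.1704 0.0797] 0.0339
0.0775 17.95 [ 0.1  0.6 -1.1] [0.5204 0.1704 0.0772] 0.0337
```

```bash
python3 - <<'E'
from bench import *
from h import *
gripper_open();hold(.3);move_l([*AX,.24],.15);hold(.3)
d=get_image("wrist");cv2.imwrite("pics/w6.png",d["frame"][60:320,180:460])
u,v=map(int,proj(d,np.array([*AX,.08])));P=cloud(d,u-110,max(v-110,0),u+110,v+90);z=P[...,2];r=np.hypot(P[...,0]-AX[0],P[...,1]-AX[1])
def fit(q,n):
    if len(q)>5:
        k=cv2.minAreaRect(q[:,:2].astype(np.float32));print(n,len(q),np.percentile(q[:,2],[5,50,95]).round(4),np.round(k[0],4),np.round(k[1],4),round(k[2],1))
fit(P[(z>.079)&(z<.092)&(r<.035)&(r>.012)],"collar top")
for s in(1,-1): fit(P[(z>.0735)&(z<.079)&(r>.045)&(r<.09)&(s*(P[...,0]-AX[0])>0)],"cup")
print(state()["time"],state()["finger_gap"])
E
```

```text
collar top 1110 [0.0835 0.0849 0.0861] [0.5204 0.17  ] [0.0502 0.0335] 12.6
cup 274 [0.0755 0.0772 0.0784] [0.584  0.1882] [0.0302 0.0312] 11.9
cup 237 [0.0739 0.0767 0.078 ] [0.4596 0.1528] [0.0308 0.0308] 78.4
20.7917 0.08796995409729944
```

View pics/w6.png

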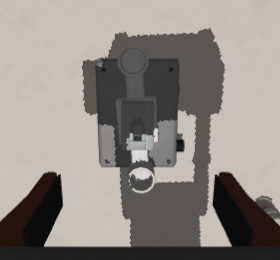

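The collar's top is flat at 84–85 mm, so it is home. Both cup tops are at 77 mm, and the collar (near (138,125) in the crop) sits on the hub with the gripper clear.

```bash
python3 -c "
from bench import *
print(job_done())"
```

```text
the job is handed in; nothing more can be done
None
```

The rotor dropped home onto the seat, the collar lies flat on its hub over the keys, and I handed the job in at about 21 s; the vial, timer, strip plate and trough were not touched.

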